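# Load the thick copper samples into the conditioning block

### The job

Before the resistance test, the two thick, tall copper rods have to come to temperature: stand them upright in the two wells of the aluminium block, one in each well, resting on the well floor, in either order. Leave the thin rod and the short copper slug standing where they are.

Things in the scene. Friction and masses are not known exactly. Their poses are not given: they have to be found in the camera images.
- rod_1_mid (a point): one of two identical thick copper rods: plain cylinder 28 mm in diameter and 90 mm tall, about 0.5 kg, standing upright and loose on the bench. The point is its centre, half-way up (45 mm above its lower end); z runs along the rod's axis.
- rod_2_mid (a point): one of two identical thick copper rods: plain cylinder 28 mm in diameter and 90 mm tall, about 0.5 kg, standing upright and loose on the bench. The point is its centre, half-way up (45 mm above its lower end); z runs along the rod's axis.
- thin_rod_mid (a point): bystander, leave alone: thin copper rod, 16 mm in diameter and 90 mm tall, standing upright and loose on the bench. The point is its centre, half-way up.
- slug_mid (a point): bystander, leave alone: short copper slug, 28 mm in diameter but only 35 mm tall, standing on the bench. The point is its centre, half-way up.
- well_a (a point): the right-hand one (-y end) of the two identical round wells in the aluminium block's top: 48 mm in diameter, 26 mm deep, flat floor 14 mm above the bench. The point is the centre of its mouth, level with the block's top, 40 mm above the bench; z points up, y along the line of the two wells. A thick rod standing in it has its centre 19 mm above this point.
- well_b (a point): the left-hand one (+y end) of the two identical round wells in the aluminium block's top: 48 mm in diameter, 26 mm deep, flat floor 14 mm above the bench. The point is the centre of its mouth, level with the block's top, 40 mm above the bench; z points up, y along the line of the two wells. A thick rod standing in it has its centre 19 mm above this point.
- block: fixed aluminium block, 90 x 210 mm and 40 mm high, with the two wells on its centre line at y = -55 and +55 mm. Origin: centre of its underside, on the bench; y along its length (through both wells), z up. A grey control housing 36 mm high and 65 mm deep adjoins its +x long side, away from the robot.
Things that resemble listed ones, but are neither listed nor needed, are in the scene too. What is shaped like the part that bears rod_1_mid but red is not meant. What is shaped like the part that bears rod_2_mid but green is not meant.

How it is judged (in metres and radians):
On the way, in this order (a step that is already met when the one before it is completed fails the run):
1. one thick rod stands in a well (((horizontal distance between rod_1_mid and well_a below 0.016 m and z of rod_1_mid in the frame of well_a between 0.01 and 0.027 m and angle between the z axis of rod_1_mid and the z axis of well_a, either way round below 0.175 rad) or (horizontal distance between rod_1_mid and well_b below 0.016 m and z of rod_1_mid in the frame of well_b between 0.01 and 0.027 m and angle between the z axis of rod_1_mid and the z axis of well_b, either way round below 0.175 rad) or (horizontal distance between rod_2_mid and well_a below 0.016 m and z of rod_2_mid in the frame of well_a between 0.01 and 0.027 m and angle between the z axis of rod_2_mid and the z axis of well_a, either way round below 0.175 rad) or (horizontal distance between rod_2_mid and well_b below 0.016 m and z of rod_2_mid in the frame of well_b between 0.01 and 0.027 m and angle between the z axis of rod_2_mid and the z axis of well_b, either way round below 0.175 rad))), for 0.2 s.
2. both thick rods stand in the wells, one in each ((((horizontal distance between rod_1_mid and well_a below 0.016 m and z of rod_1_mid in the frame of well_a between 0.01 and 0.027 m and angle between the z axis of rod_1_mid and the z axis of well_a, either way round below 0.175 rad) and (horizontal distance between rod_2_mid and well_b below 0.016 m and z of rod_2_mid in the frame of well_b between 0.01 and 0.027 m and angle between the z axis of rod_2_mid and the z axis of well_b, either way round below 0.175 rad)) or ((horizontal distance between rod_1_mid and well_b below 0.016 m and z of rod_1_mid in the frame of well_b between 0.01 and 0.027 m and angle between the z axis of rod_1_mid and the z axis of well_b, either way round below 0.175 rad) and (horizontal distance between rod_2_mid and well_a below 0.016 m and z of rod_2_mid in the frame of well_a between 0.01 and 0.027 m and angle between the z axis of rod_2_mid and the z axis of well_a, either way round below 0.175 rad)))), for 0.2 s.
At the end, for the whole second after the job is handed in: Each well holds one thick rod, in either order: its centre within 16 mm of the well's axis and 10 to 27 mm above its mouth (19 mm when resting on the floor), leaning under 10 degrees. The thin rod and the slug still stand (tilt under 0.5 rad) within 30 mm of their starts ((((horizontal distance between rod_1_mid and well_a below 0.016 m and z of rod_1_mid in the frame of well_a between 0.01 and 0.027 m and angle between the z axis of rod_1_mid and the z axis of well_a, either way round below 0.175 rad) and (horizontal distance between rod_2_mid and well_b below 0.016 m and z of rod_2_mid in the frame of well_b between 0.01 and 0.027 m and angle between the z axis of rod_2_mid and the z axis of well_b, either way round below 0.175 rad)) or ((horizontal distance between rod_1_mid and well_b below 0.016 m and z of rod_1_mid in the frame of well_b between 0.01 and 0.027 m and angle between the z axis of rod_1_mid and the z axis of well_b, either way round below 0.175 rad) and (horizontal distance between rod_2_mid and well_a below 0.016 m and z of rod_2_mid in the frame of well_a between 0.01 and 0.027 m and angle between the z axis of rod_2_mid and the z axis of well_a, either way round below 0.175 rad))) and distance of each of thin_rod_mid, slug_mid from where it was at the start of the episode below 0.03 m and angle between each of thin_rod_mid, slug_mid's own z axis and vertical below 0.5 rad); the robot touches nothing.
It fails at once if the thin rod is pushed more than 30 mm away or knocked over (distance of thin_rod_mid from where it was at the start of the episode above 0.03 m or angle between thin_rod_mid's own z axis and vertical above 0.5 rad).
It fails at once if the short slug is pushed more than 30 mm away or knocked over (distance of slug_mid from where it was at the start of the episode above 0.03 m or angle between slug_mid's own z axis and vertical above 0.5 rad).
It also fails if it takes over 56 s, if anything falls off the work surface, if the arm or the gripper's body presses on something with over 40 N, if the wrist force passes 120 N, or if a joint passes its speed limit or range.

### The arm

A 6-joint arm with a two-finger parallel gripper is mounted at the origin on the work surface. World frame = base frame: x ahead of the robot, y to its left, z up, the work surface at z = 0. Lengths are in mm, angles in rad, forces in N, time in s.
With the tool pointing down it reaches from about 350 to 775 mm from the base axis. Payload 7.3 kg.
Tool frame: the origin (TCP) lies at the very end of the fingers, on their centre line; the grasp point (between the pads) lies 19 mm behind it; z points along the fingers, x is the direction in which the jaws open and shut, and the axes are right-handed (so a half turn about z gives the same grasp; the last joint's range is limited). The gripper opens to 92 mm and grips with 3 to 60 N. Pads are 19 mm wide; open, the fingers measure 130 mm over their backs; the gripper's body (75 mm by 190 mm) begins 47 mm behind the grasp point.
Start: joints at [1.038, 0.342, 1.524, -0, 1.275, -0.146], TCP at [198.031, 486.239, 226.741] pointing down, gripper open.
Joint ranges: [-2.53, 2.53], [-0.77, 2.02], [0.04, 2.7], [-1, 4.14], [0.28, 2.66], [-3.11, 3.11]. Speed limits (rad/s): [2.57, 2.57, 3.14, 3.14, 3.14, 3.14].

### API

Orientations are given as [roll, pitch, yaw] about the fixed x, y, z axes, in that order (R = Rz(yaw) Ry(pitch) Rx(roll)).
In Python, from plant import bot, capture, camera_params gives the robot as it stands.
- The arm moves only by the shell command python3 -m jog 'ROWS' [OPENING]. ROWS is a JSON object of lists of equal length, an entry for each row: "xyz": the shift along the world's x, y, z as a fraction of full scale, a list of three; "angular": the turn, a rotation vector about the world's x, y, z as a fraction of full scale, a list of three. In form: {"xyz": [[x, y, z], ...], "angular": [[wx, wy, wz], ...]}. A call has 1 to 10 rows; each row shifts and turns the pose as measured when the row begins; what a row does not reach is not made up. Full scale, the value 1, is 2 cm for a shift and 6 degrees for a turn. A row lasts 1/10 s, in which the tool goes at most 50 mm and 8.59 degrees, less where a joint would pass 70% of its speed; a pose out of reach is approached as far as the arm can. A call with a number of a shift or a turn outside -1 to 1 is refused whole. A call with a gripper value outside its range is refused whole. OPENING is the closure, from -1 (fully open) to 1 (shut), set as the call begins (- or left out, the last holds). The fingers move at their own pace and stop on an object; the grip force is fixed at half the most. Time passes only in rows, so rows that do not move let the fingers close. It gives the time, the measured TCP pose, the force and the opening at its end, in the units of the state.
- bot.get_obs(): the state, without advancing time (a new reading comes with each control period).
- capture(name): name is "scene" or "top"; returns the picture (420x560x3 uint8, red, green, blue); there is no depth.
- camera_params(name): a dict with "fx", "fy", "cx", "cy" (pixels), "rvec" (rotation vector, rad) and "tvec" (3), from world to camera coordinates, as OpenCV has them. Camera axes: x right, y down, z forward; pixel columns grow to the right and rows downward; lengths in mm; the calibration is good to about 2 mm. A picture is of the moment at which its call begins. camera_params takes no time and is no camera call.
- bot.close_job(): hands the job in, once; it reports no verdict.
The state is a dict: "time": time; "joint_positions": joint angles; "dq": joint speeds; "tau": joint torques, N m; "tool_pos": TCP position; "tcp_rot": TCP orientation; "contact_force": force on the tool from outside, world axes, zero at the start; "moment": the same for the moment, N m; "grip_width": finger opening in mm.
Only numpy, scipy, OpenCV 4.12 (cv2) and the standard library are available. Lean on these libraries where they do the work, as an engineer would, in place of code of your own. Each camera call takes 0.05 s, during which the arm holds its last target.

## Working session

There is one attempt and no reset: what is moved stays moved. The work goes in short steps, Python scripts to look and compute and a shell command to move; the robot and the scene stay as the last step left them, time stands still between calls to the robot, and variables do not carry over. Pictures are saved under pics/ and viewed, and the job is handed in when it is done.

```bash
mkdir -p pics; ls
cat > h.py <<'E'
import numpy as np,cv2
from plant import bot,capture,camera_params
def cam(n):
    p=camera_params(n);K=np.array([[p['fx'],0,p['cx']],[0,p['fy'],p['cy']],[0,0,1]],float)
    return K,np.array(p['rvec'],float),np.array(p['tvec'],float)
def ray(n,u,v,z):
    K,r,t=cam(n);R=cv2.Rodrigues(r)[0];c=-R.T@t;d=R.T@np.linalg.inv(K)@[u,v,1]
    return c+d*(z-c[2])/d[2]
def proj(n,P):
    K,r,t=cam(n);return cv2.projectPoints(np.array(P,float).reshape(-1,1,3),r,t,K,None)[0][:,0]
def snap(n,f):
    im=np.ascontiguousarray(capture(n)[:,:,::-1]);cv2.imwrite('pics/'+f+'.png',im);return im
def st():
    o=bot.get_obs();print({k:np.round(o[k],3) for k in('time','tool_pos','tcp_rot','contact_force','grip_width','joint_positions')})
E
python3 - <<'E'
from h import *
snap('top','top0');snap('scene','scene0');st()
for n in('top','scene'):
    K,r,t=cam(n);R=cv2.Rodrigues(r)[0];print(n,K[0,0],-R.T@t,R)
E
```

```text
pics
{'time': np.float64(0.1), 'tool_pos': array([197.851, 485.914, 226.124]), 'tcp_rot': array([-3.141e+00,  1.000e-03,  1.184e+00]), 'contact_force': array([ 0.031,  0.989, -0.604]), 'grip_width': np.float64(91.723), 'joint_positions': array([ 1.038,  0.343,  1.525, -0.   ,  1.275, -0.146])}
top 463.6425763965687 [ 329.68581725  -18.8496824  1023.53472822] [[ 1.23363865e-02 -9.99923857e-01 -3.07218304e-04]
 [-9.80846724e-01 -1.20412953e-02 -1.94408618e-01]
 [ 1.94390116e-01  2.69963392e-03 -9.80920585e-01]]
scene 422.64267390184796 [1214.15315984   78.98496245  561.96599183] [[-0.14163974  0.9896651   0.02238685]
 [ 0.56541855  0.09944355 -0.81878743]
 [-0.81255157 -0.1033149  -0.57366016]]
```

```bash
python3 -m jog --help | head -20
```

```text
invalid input: not JSON, or not a number
```

View pics/top0.png

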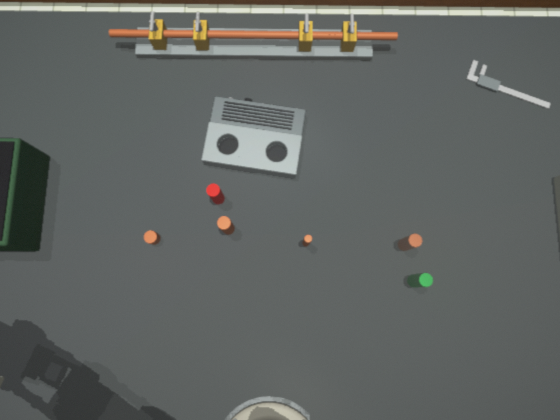

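View pics/scene0.png

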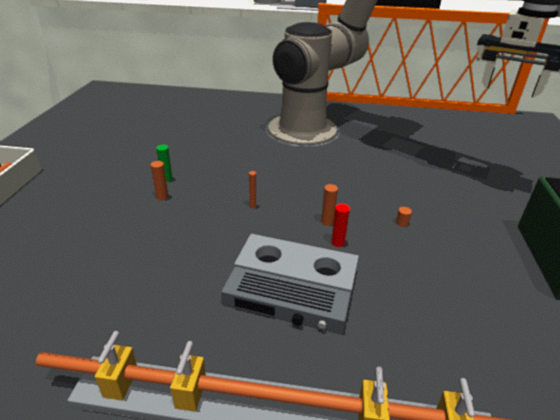

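Candidates, by top-view pixel:
- Copper, thick and tall: (224,223) and (415,241). These are the targets.
- Thin copper rod: (308,240).
- Short slug: (150,237).
- Red lookalike: (214,190).
- Green lookalike: (426,280).

The scene view confirms the heights: tall at (330,205) and (160,181), thin at (253,190), slug at (404,216).

The wells are at top (228,144) and (277,151).

```bash
cat > m.py <<'E'
from h import *
im=cv2.imread('pics/top0.png');sc=cv2.imread('pics/scene0.png')
hsv=cv2.cvtColor(im,cv2.COLOR_BGR2HSV);hs=cv2.cvtColor(sc,cv2.COLOR_BGR2HSV)
H=hsv[...,0].astype(int)
# top discs: bright saturated
m=((hsv[...,1]>120)&(hsv[...,2]>150)).astype(np.uint8)|((H>50)&(H<75)&(hsv[...,1]>120)&(hsv[...,2]>110)).astype(np.uint8)
m[:100]=0
n,l,s,c=cv2.connectedComponentsWithStats(m)
for i in range(1,n):
    if s[i,4]<20 or s[i,4]>500:continue
    u,v=c[i];z=35 if u<180 else 90
    px=463.6/(1023-z);P=ray('top',u,v,z);print('top',np.round(c[i],1),s[i],'P',P.round(1),'rxy',np.hypot(*P[:2]).round(0),'dia',round(np.sqrt(s[i,4]*4/np.pi)/px,1), 'in scene',proj('scene',[P])[0].round(1))
# wells
g=cv2.cvtColor(im,cv2.COLOR_BGR2GRAY)
roi=np.zeros_like(g);roi[120:180,195:310]=1
d=((g<70)&(roi>0)).astype(np.uint8)
n,l,s,c=cv2.connectedComponentsWithStats(d)
for i in range(1,n):
    if 150<s[i,4]<600:
        cn=cv2.findContours((l==i).astype(np.uint8),0,1)[0][0];e=cv2.fitEllipse(cn)
        print('well',c[i].round(1),s[i],e,ray('top',*e[0],40).round(1),ray('scene',0,0,0)[:0])
cv2.imwrite('pics/crop0.png',cv2.resize(im[90:300,130:440],None,fx=2.5,fy=2.5,interpolation=cv2.INTER_CUBIC))
E
python3 m.py
```

```text
top [212.6 189.7] [206 183  14  14 145] P [534.2 120.9  90. ] rxy 548.0 dia 27.3 in scene [341.5 207.9]
top [223.7 222.6] [218 216  13  14 134] P [466.   95.6  90. ] rxy 476.0 dia 26.3 in scene [329.7 187.9]
top [150.  236.4] [144 231  13  12 124] P [442.1 259.   35. ] rxy 512.0 dia 26.8 in scene [403.7 210.7]
top [307.4 238.3] [304 235   7   8  40] P [436.  -74.7  90. ] rxy 442.0 dia 14.4 in scene [251.7 173.1]
top [414.7 239.9] [409 234  12  13 115] P [ 435.5 -291.    90. ] rxy 524.0 dia 24.4 in scene [156.2 164.1]
top [425.2 279.5] [419 273  13  14 137] P [ 356.9 -308.4   90. ] rxy 472.0 dia 26.6 in scene [161.5 147.3]
```

View pics/crop0.png

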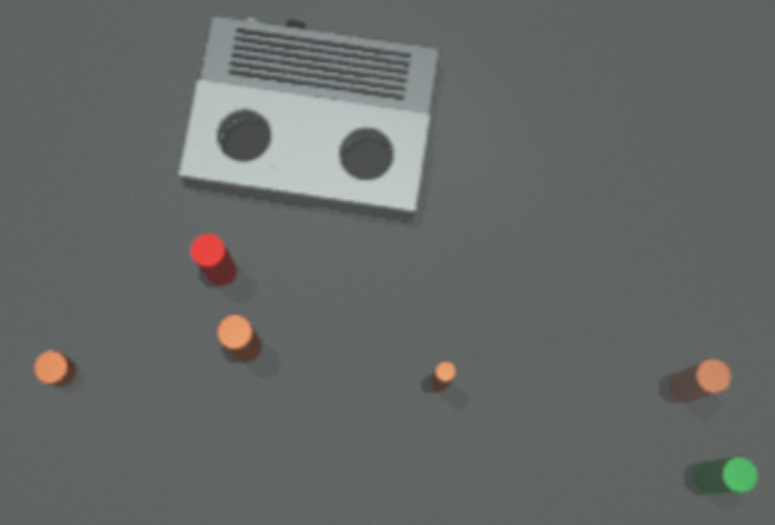

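Run:
```python
from h import *
im=cv2.imread('pics/top0.png');g=cv2.cvtColor(im,cv2.COLOR_BGR2GRAY)
print(g[144,212:246]);print(g[130:160,228]);print(g[151,262:294])
sc=cv2.cvtColor(cv2.imread('pics/scene0.png'),cv2.COLOR_BGR2GRAY);print(sc[254,250:290])
for th in (80,100,120):
  for n,G,roi,vs in(('top',g,(128,170,205,300),((228,144),(277,151))),('scene',sc,(242,280,245,350),((268,254),(327,267)))):
    w=np.zeros_like(G);a,b,c_,d_=roi;w[a:b,c_:d_]=(G[a:b,c_:d_]<th)
    k,l,s,c=cv2.connectedComponentsWithStats(w)
    for i in range(1,k):
        if s[i,4]>100:
            cn=max(cv2.findContours((l==i).astype(np.uint8),0,1)[0],key=len);e=cv2.fitEllipse(cv2.convexHull(cn))
            print(th,n,s[i],np.round(e[0]+e[1],1),ray(n,*e[0],40).round(1))
```

```text
[191 191 192 189 155  98  93  90  69  69  71  73  74  74  75  75  75  75
  75  73  76  75  75  75  75  85 142 184 193 194 193 194 193 194]
[189 190 186 147  97  78  77  75  70  73  74  74  75  75  75  74  74  75
  76  75  75  74  76  82 126 178 193 194 195 195]
[197 194 191 156  96  75  74  75  77  79  79  79  77  79  79  78  78  77
  79  78  77  77  79  75  93 147 186 192 195 194 194 193]
[170 170 169 172 158 119  70  60  61  71  74  75  81  74  76  76  76  77
  76  80  78  75  77  78  79  72  73  71  65  60  73 116 156 169 172 169
 169 169 170 168]
80 top [218 135  19  18 255] [227.2 144.   17.4  18.8] [649.1 100.3  40. ]
80 top [267 143  19  17 210] [276.3 151.3  16.2  18.4] [633.7  -8.8  40. ]
80 top [205 162  47   8 118] [230.  167.    3.4  65. ] [596.5  92.3  40. ]
80 scene [300 242  50  10 264] [363.1 256.1   7.4  23.9] [610.6 167.2  40. ]
80 scene [256 247  25  15 270] [268.  254.   15.   24.5] [634.1  -6.7  40. ]
80 scene [315 259  25  16 308] [326.8 266.5  16.4  25.4] [649.5 102.1  40. ]
80 scene [245 272  34   8 106] [261.7 278.    6.1  48.7] [696.9  -7.9  40. ]
100 top [2
[... 415 characters left out ...]
6.4  17.1  26.4] [649.3 102.2  40. ]
100 scene [245 267  57  13 107] [274.2 273.8   2.5  66.7] [683.3  12.   40. ]
100 scene [245 272  35   8 155] [266.7 280.5   8.8  73. ] [701.4   1.6  40. ]
120 top [217 134  21  20 338] [227.2 143.8  19.9  21. ] [649.6 100.2  40. ]
120 top [266 142  21  20 334] [276.1 151.2  20.   20.7] [633.9  -8.4  40. ]
120 top [205 161  55   9 262] [200.2 159.    4.7   8.6] [613.8 158.5  40. ]Traceback (most recent call last):
  File "<stdin>", line 11, in <module>
cv2.error: OpenCV(4.12.0) /io/opencv/modules/imgproc/src/shapedescr.cpp:361: error: (-201:Incorrect size of input array) There should be at least 5 points to fit the ellipse in function 'fitEllipseNoDirect'
```

The crop shows copper, unpainted thick rods at top (224,223) and (415,241), each standing next to a red or green lookalike. The wells agree in both views: B at (649,101) and A at (634,-8), 110 mm apart as specified. The present jaw yaw of 68° clears the red and green neighbours, so no turn is needed.

Plan: rod 1 (466,96) goes to B and rod 2 (435,-291) goes to A, with TCP z = 40 for the grasp.

```bash
python3 -m jog '{"xyz":[[0.69,-1,0],[0.69,-1,0],[0.69,-1,0],[0.69,-1,0],[0.69,-1,0],[0.69,-1,0],[0.69,-1,0],[0.69,-1,0],[0.69,-1,0],[0.69,-1,0]],"angular":[[0,0,0],[0,0,0],[0,0,0],[0,0,0],[0,0,0],[0,0,0],[0,0,0],[0,0,0],[0,0,0],[0,0,0]]}' -1
```

```text
time: 1.1
tool_pos: [336.6, 278.4, 222.3]
tcp_rot: [-3.138, 0.008, 1.19]
contact_force: [0.1, 0.5, -0.2]
grip_width: 91.7
```

```bash
python3 -m jog '{"xyz":[[0.7,-1,0],[0.7,-1,0],[0.7,-1,0],[0.7,-1,0],[0.7,-1,0],[0.7,-1,0],[0.7,-1,0],[0.7,-1,0],[0.5,-0.7,0],[0,0,0]],"angular":[[0,0,0],[0,0,0],[0,0,0],[0,0,0],[0,0,0],[0,0,0],[0,0,0],[0,0,0],[0,0,0],[0,0,0]]}' -1
```

```text
time: 2.1
tool_pos: [462.0, 93.7, 219.4]
tcp_rot: [-3.133, 0.012, 1.186]
contact_force: [0.7, 0.4, -0.1]
grip_width: 91.5
```

```bash
cat > c.py <<'E'
import sys
from h import *
from scipy.spatial.transform import Rotation as Ro
o=bot.get_obs();R=Ro.from_euler('xyz',o['tcp_rot']);D=Ro.from_euler('xyz',[np.pi,0,1.184])
print('time',round(float(o['time']),2),'turn units',((D*R.inv()).as_rotvec()/np.radians(6)).round(2))
if len(sys.argv)>1: print('shift units',((np.array(list(map(float,sys.argv[1:])))-o['tool_pos'])/20).round(2))
E
python3 c.py 466 95.6 40
python3 - <<'E'
from h import *
im=snap('scene','s1');print(proj('scene',[[466,95.6,90],[435.5,-291,90]]))
cv2.imwrite('pics/s1c.png',np.hstack([cv2.resize(im[150:250,280:380],(390,390)),cv2.resize(im[130:230,110:210],(390,390))]))
E
```

```text
time 2.1 turn units [ 0.08 -0.12 -0.02]
shift units [ 0.2   0.09 -8.97]
[[329.72914959 187.89902191]
 [156.24133526 164.06102094]]
```

View pics/s1c.png

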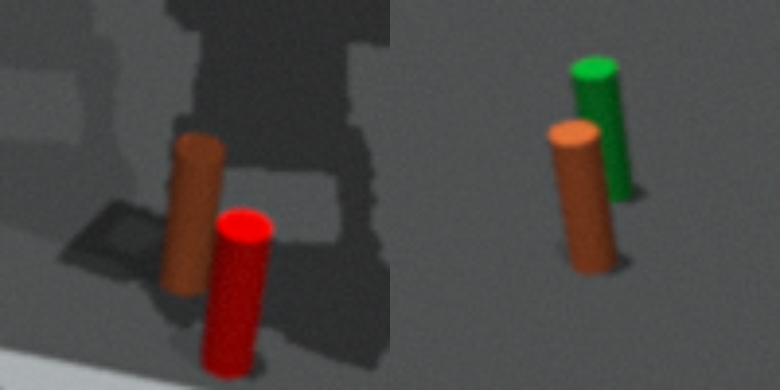

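The crop shows rod 1's top at about scene (331,188) and rod 2's at (157,164). Both are within 1–2 px (2–4 mm) of the top-view positions, so I'm descending.

```bash
python3 -m jog '{"xyz":[[0.2,0.15,-1],[0,0,-1],[0,0,-1],[0,0,-1],[0,0,-1],[0,0,-0.5],[0,0,0]],"angular":[[0.08,-0.12,0],[0,0,0],[0,0,0],[0,0,0],[0,0,0],[0,0,0],[0,0,0]]}' -1; python3 c.py 466 97 40
```

```text
time: 2.85
tool_pos: [461.2, 102.8, 106.0]
tcp_rot: [-3.139, -0.002, 1.19]
contact_force: [-0.0, -0.1, -0.1]
grip_width: 91.7
time 2.85 turn units [-0.03 -0.02 -0.06]
shift units [ 0.24 -0.29 -3.3 ]
```

```bash
python3 -m jog '{"xyz":[[0.24,-0.29,0],[0,0,-0.7],[0,0,-0.7],[0,0,0]],"angular":[[0,0,-0.06],[0,0,0],[0,0,0],[0,0,0]]}' -1; python3 c.py 466 97 40
```

```text
time: 3.25
tool_pos: [469.4, 97.0, 81.1]
tcp_rot: [3.138, -0.005, 1.184]
contact_force: [-0.5, -0.1, 0.8]
grip_width: 91.8
time 3.25 turn units [-0.03  0.05 -0.  ]
shift units [-0.17  0.   -2.05]
```

```bash
python3 -m jog '{"xyz":[[-0.1,0,-0.7],[0,0,-0.7],[0,0,-0.5],[0,0,0]],"angular":[[0,0.05,0],[0,0,0],[0,0,0],[0,0,0]]}' -1; python3 c.py 466 97 40
```

```text
time: 3.65
tool_pos: [471.5, 96.5, 46.6]
tcp_rot: [3.135, -0.007, 1.183]
contact_force: [-0.4, 0.1, -0.6]
grip_width: 91.4
time 3.65 turn units [-0.03  0.08  0.01]
shift units [-0.28  0.03 -0.33]
```

```bash
python3 -m jog '{"xyz":[[-0.28,0,-0.3],[0,0,0]],"angular":[[-0.03,0.08,0],[0,0,0]]}' -1; python3 c.py 466 97 40
```

```text
time: 3.85
tool_pos: [466.4, 96.4, 41.5]
tcp_rot: [3.14, -0.001, 1.183]
contact_force: [-0.3, 0.7, -0.6]
grip_width: 92.0
time 3.85 turn units [-0.    0.01  0.01]
shift units [-0.02  0.03 -0.07]
```

```bash
python3 -m jog '{"xyz":[[0,0,0],[0,0,0],[0,0,0],[0,0,0],[0,0,0],[0,0,0],[0,0,0],[0,0,0],[0,0,0],[0,0,0]],"angular":[[0,0,0],[0,0,0],[0,0,0],[0,0,0],[0,0,0],[0,0,0],[0,0,0],[0,0,0],[0,0,0],[0,0,0]]}' 1; python3 c.py 466 97 160
```

```text
time: 4.85
tool_pos: [467.4, 96.6, 42.9]
tcp_rot: [3.138, -0.002, 1.183]
contact_force: [0.7, 0.0, 0.8]
grip_width: 27.2
time 4.85 turn units [-0.    0.04  0.01]
shift units [-0.07  0.02  5.86]
```

The grip is 27 mm wide on a 28 mm rod. Lifting clear of the 90 mm red rod next.

```bash
python3 -m jog '{"xyz":[[0,0,0.5],[0,0,0.8],[0,0,1],[0,0,1],[0,0,1],[0,0,1],[0,0,0.5],[0,0,0]],"angular":[[0,0,0],[0,0,0],[0,0,0],[0,0,0],[0,0,0],[0,0,0],[0,0,0],[0,0,0]]}' 1; python3 c.py 649.4 101.2 165; python3 -c "
from h import *
im=snap('scene','s2')"
```

```text
time: 5.65
tool_pos: [462.5, 96.3, 163.2]
tcp_rot: [-3.136, 0.002, 1.183]
contact_force: [-0.3, 0.6, -4.1]
grip_width: 27.5
time 5.65 turn units [ 0.   -0.06  0.01]
shift units [9.35 0.24 0.09]
```

View pics/s2.png

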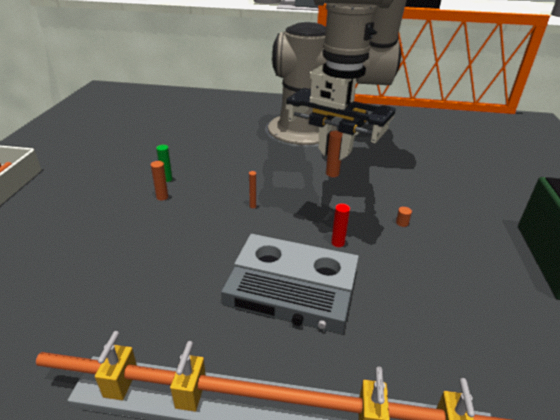

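The copper rod is held upright in the fingers at scene (334,155). Red is undisturbed at (341,225), with the rod bottom at z ≈ 120. Now moving +x by 187 mm.

```bash
python3 -m jog '{"xyz":[[0.6,0,0.1],[1,0,0.05],[1,0,0],[1,0,0],[1,0,0],[1,0,0],[1,0,0],[0.8,0.1,0],[0.4,0.1,0],[0,0,0]],"angular":[[0,-0.05,0],[0,0,0],[0,0,0],[0,0,0],[0,0,0],[0,0,0],[0,0,0],[0,0,0],[0,0,0],[0,0,0]]}' 1; python3 c.py 649.4 101.2 165
```

```text
time: 6.7
tool_pos: [625.2, 99.4, 151.2]
tcp_rot: [-3.124, 0.008, 1.183]
contact_force: [-0.5, 1.1, -5.4]
grip_width: 27.6
time 6.7 turn units [ 0.01 -0.19  0.01]
shift units [1.21 0.09 0.69]
```

```bash
python3 -m jog '{"xyz":[[0.6,0.05,0],[0.4,0.05,0],[0.1,0,0],[0,0,0]],"angular":[[0,-0.19,0],[0,0,0],[0,0,0],[0,0,0]]}' 1; python3 c.py 649.4 101.2 56.9
python3 -c "
from h import *
im=snap('scene','s3');t=snap('top','t3')
cv2.imwrite('pics/c3.png',np.hstack([cv2.resize(im[150:290,250:390],(390,390)),cv2.resize(t[90:220,180:310],(390,390))]))
"
```

```text
time: 7.1
tool_pos: [648.0, 101.3, 148.2]
tcp_rot: [-3.14, 0.002, 1.182]
contact_force: [-0.3, -0.1, -3.7]
grip_width: 27.6
time 7.1 turn units [ 0.01 -0.03  0.02]
shift units [ 0.07 -0.01 -4.57]
```

View pics/c3.png

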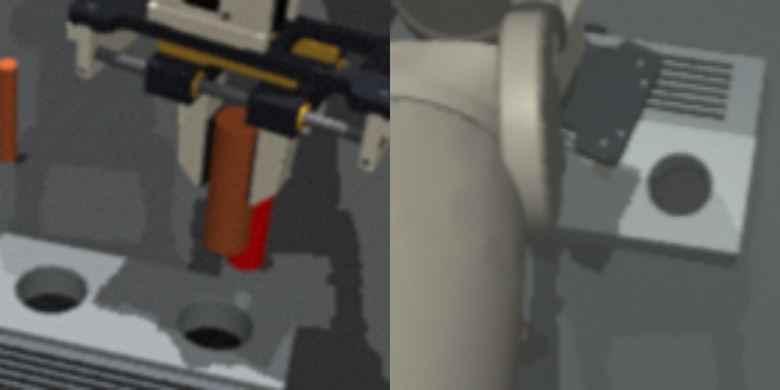

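Run:
```python
from h import *
s=390/140
u,v=250+228/s,150+244/s
print(u,v,'meas at z105',ray('scene',u,v,105.3).round(1),'pred',proj('scene',[[648,101.3,105.3]]).round(1))
u,v=250+233/s,150+118/s
print('top z195',ray('scene',u,v,195.3).round(1))
```

```text
331.84615384615387 237.5897435897436 meas at z105 [647.3 104.6 105.3] pred [[329.9 237.6]]
top z195 [645.   98.5 195.3]
```

The held rod's axis measures at (646,102), within 3 mm of the well axis. The clearance is 10 mm, so I'm descending.

```bash
python3 -m jog '{"xyz":[[0.07,0,-0.7],[0,0,-0.7],[0,0,-0.7],[0,0,-0.3],[0,0,0]],"angular":[[0,-0.03,0],[0,0,0],[0,0,0],[0,0,0],[0,0,0]]}' 1; python3 c.py 649.4 100.7 56.9
```

```text
time: 7.7
tool_pos: [648.1, 101.4, 99.5]
tcp_rot: [3.14, 0.001, 1.183]
contact_force: [0.0, 0.1, -4.3]
grip_width: 27.6
time 7.7 turn units [0.01 0.01 0.01]
shift units [ 0.06 -0.03 -2.13]
```

```bash
python3 -m jog '{"xyz":[[0.06,0,-0.5],[0,0,-0.5],[0,0,-0.4],[0,0,-0.3],[0,0,0]],"angular":[[0,0,0],[0,0,0],[0,0,0],[0,0,0],[0,0,0]]}' 1; python3 c.py 649.4 100.7 56.9
```

```text
time: 8.2
tool_pos: [649.8, 101.4, 63.5]
tcp_rot: [3.139, 0.0, 1.183]
contact_force: [0.5, -0.7, -3.8]
grip_width: 27.7
time 8.2 turn units [0.01 0.03 0.01]
shift units [-0.02 -0.03 -0.33]
```

```bash
python3 -m jog '{"xyz":[[0,0,-0.2],[0,0,-0.1],[0,0,0]],"angular":[[0,0.03,0],[0,0,0],[0,0,0]]}' 1; python3 c.py 649.4 100.7 56.9
```

```text
time: 8.5
tool_pos: [650.2, 101.4, 57.4]
tcp_rot: [3.141, 0.001, 1.183]
contact_force: [0.1, 0.0, -4.0]
grip_width: 27.6
time 8.5 turn units [0.01 0.   0.01]
shift units [-0.04 -0.03 -0.03]
```

```bash
python3 -m jog '{"xyz":[[0,0,-0.06],[0,0,-0.06],[0,0,0]],"angular":[[0,0,0],[0,0,0],[0,0,0]]}' 1; python3 c.py 649.4 100.7 56.9
```

```text
time: 8.8
tool_pos: [650.8, 101.4, 57.3]
tcp_rot: [3.139, 0.0, 1.183]
contact_force: [-0.4, -0.9, -3.8]
grip_width: 27.4
time 8.8 turn units [0.01 0.02 0.01]
shift units [-0.07 -0.04 -0.02]
```

```bash
python3 -m jog '{"xyz":[[-0.07,0,-0.15],[0,0,-0.1],[0,0,0]],"angular":[[0,0,0],[0,0,0],[0,0,0]]}' 1; python3 c.py 649.4 100.7 56.9
```

```text
time: 9.1
tool_pos: [651.3, 101.4, 57.4]
tcp_rot: [3.132, -0.002, 1.183]
contact_force: [0.2, -0.1, -4.9]
grip_width: 27.4
time 9.1 turn units [0.01 0.09 0.01]
shift units [-0.09 -0.04 -0.02]
```

```bash
python3 -c "
from h import *
im=snap('scene','s4');st();print(bot.get_obs()['moment'])
cv2.imwrite('pics/c4.png',cv2.resize(im[170:290,250:390],None,fx=5,fy=5,interpolation=cv2.INTER_CUBIC))
"
```

```text
{'time': np.float64(9.15), 'tool_pos': array([651.458, 101.415,  57.297]), 'tcp_rot': array([ 3.132e+00, -2.000e-03,  1.183e+00]), 'contact_force': array([-0.205, -0.381, -3.585]), 'grip_width': np.float64(27.707), 'joint_positions': array([ 0.039,  0.738,  1.331, -0.002,  1.063, -1.143])}
[-0.00032016 -0.04075362  0.02989971]
```

View pics/c4.png

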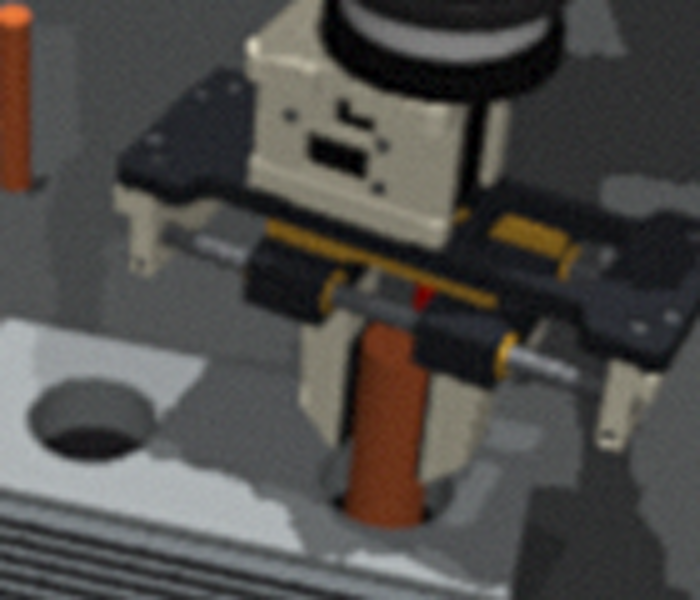

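The rod sits inside well B, at crop (390,450). There's no floor reaction yet, so I'll correct x and the tilt, then push down a little more.

```bash
python3 -m jog '{"xyz":[[-0.15,0,-0.2],[-0.05,0,-0.2],[0,0,0]],"angular":[[0,0.09,0],[0,0.03,0],[0,0,0]]}' 1; python3 c.py 649.4 100.7 56.9
```

```text
time: 9.45
tool_pos: [652.7, 101.4, 57.7]
tcp_rot: [3.13, -0.003, 1.183]
contact_force: [1.0, 0.1, -5.2]
grip_width: 27.5
time 9.45 turn units [0.01 0.12 0.01]
shift units [-0.17 -0.04 -0.04]
```

```bash
python3 -m jog '{"xyz":[[-0.2,0,-0.25]],"angular":[[0,0.12,0]]}' 1; python3 -c "
from h import *
o=bot.get_obs();print(o['dq'],o['tau'],o['joint_positions'])"; python3 -m jog '{"xyz":[[-0.2,0,-0.25]],"angular":[[0,0.12,0]]}' 1;python3 -c "
from h import *
o=bot.get_obs();print(o['dq'],o['tau'],o['joint_positions'])"
```

```text
time: 9.55
tool_pos: [652.3, 101.5, 56.5]
tcp_rot: [3.133, -0.003, 1.183]
contact_force: [0.8, 0.7, 33.0]
grip_width: 27.2
[-0.00101902  0.01083401 -0.01689926  0.00306168  0.02712545 -0.00251498] [  0.46741292 -37.99348712 -10.82402676   0.20487669   0.31915225
   0.04068466] [ 0.03904232  0.74030221  1.32793947 -0.00144969  1.06426868 -1.14349756]
time: 9.65
tool_pos: [652.3, 101.5, 56.5]
tcp_rot: [3.134, -0.002, 1.183]
contact_force: [-1.2, -0.4, 27.8]
grip_width: 27.5
[ 0.00107992  0.0084923  -0.01785731  0.00400575  0.02410034 -0.00337263] [ 4.32269610e-01 -4.14580679e+01 -1.37444463e+01  3.19179241e-01
 -4.26518731e-01  3.31902865e-02] [ 3.88974647e-02  7.41211252e-01  1.32600382e+00 -1.20594642e-03
  1.06685738e+00 -1.14391541e+00]
```

The floor reaction is 33 N at TCP z = 56.5, against 56.9 expected, so the rod is seated. Releasing.

```bash
python3 -m jog '{"xyz":[[0,0,0],[0,0,0],[0,0,0],[0,0,0],[0,0,0],[0,0,0]],"angular":[[0,0,0],[0,0,0],[0,0,0],[0,0,0],[0,0,0],[0,0,0]]}' -1; python3 c.py 649.4 100.7 160
```

```text
time: 10.25
tool_pos: [653.2, 101.5, 55.8]
tcp_rot: [3.133, -0.003, 1.183]
contact_force: [-0.5, -0.5, -0.5]
grip_width: 70.7
time 10.25 turn units [0.   0.09 0.01]
shift units [-0.19 -0.04  5.21]
```

```bash
python3 -m jog '{"xyz":[[0,0,0],[0,0,0],[0,0,0.5],[0,0,0.8],[0,0,1],[0,0,1],[0,0,1],[0,0,1],[0,0,1],[0,0,0]],"angular":[[0,0.05,0],[0,0,0],[0,0,0],[0,0,0],[0,0,0],[0,0,0],[0,0,0],[0,0,0],[0,0,0],[0,0,0]]}' -1; python3 c.py 435.5 -290.5 180
```

```text
time: 11.25
tool_pos: [652.5, 101.5, 190.9]
tcp_rot: [3.137, -0.001, 1.183]
contact_force: [-0.2, -0.5, 0.8]
grip_width: 91.5
time 11.25 turn units [0.   0.04 0.01]
shift units [-10.85 -19.6   -0.55]
```

```bash
python3 -c "
from h import *
im=snap('scene','s5')
cv2.imwrite('pics/c5.png',cv2.resize(im[150:310,190:390],None,fx=3.6,fy=3.6,interpolation=cv2.INTER_CUBIC))
"
```

```text
(no output)
```

View pics/c5.png

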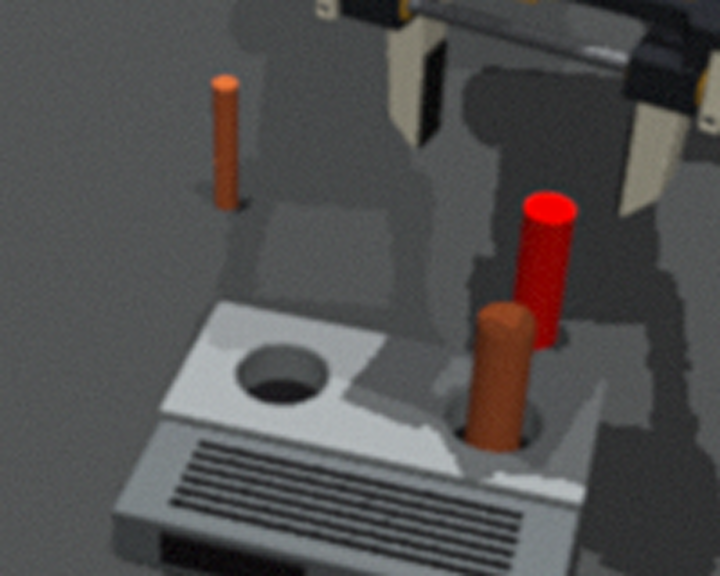

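Rod 1 stands upright in well B, with its top at scene (331,238). Now to rod 2: dx -217, dy -392, dz about 0. At z ≈ 190 the route clears everything.

```bash
python3 -c "
from h import *
print('rod1 top',ray('scene',330.6,237.8,104).round(1))"; python3 -m jog '{"xyz":[[-0.55,-1,0],[-0.55,-1,0],[-0.55,-1,0],[-0.55,-1,0],[-0.55,-1,0],[-0.55,-1,0],[-0.55,-1,0],[-0.55,-1,0],[-0.55,-1,0],[-0.55,-1,0]],"angular":[[0,0,0],[0,0,0],[0,0,0],[0,0,0],[0,0,0],[0,0,0],[0,0,0],[0,0,0],[0,0,0],[0,0,0]]}' -1; python3 c.py 435.5 -290.5 180
```

```text
rod1 top [646.6 102.6 104. ]
time: 12.3
tool_pos: [531.0, -101.4, 175.9]
tcp_rot: [-3.124, 0.003, 1.188]
contact_force: [0.6, 0.2, -0.3]
grip_width: 92.1
time 12.3 turn units [-0.03 -0.17 -0.04]
shift units [-4.78 -9.46  0.21]
```

```bash
python3 -m jog '{"xyz":[[-0.5,-1,0.1],[-0.5,-1,0],[-0.5,-1,0],[-0.5,-1,0],[-0.5,-1,0],[-0.5,-1,0],[-0.5,-1,0],[-0.5,-1,0],[-0.4,-0.7,0],[0,0,0]],"angular":[[0,-0.17,0],[0,0,0],[0,0,0],[0,0,0],[0,0,0],[0,0,0],[0,0,0],[0,0,0],[0,0,0],[0,0,0]]}' -1; python3 c.py 435.5 -290.5 105
```

```text
time: 13.3
tool_pos: [430.8, -280.3, 165.9]
tcp_rot: [-3.12, -0.007, 1.185]
contact_force: [-0.0, 0.2, 0.8]
grip_width: 91.7
time 13.3 turn units [-0.14 -0.16 -0.01]
shift units [ 0.23 -0.51 -3.04]
```

```bash
python3 -m jog '{"xyz":[[0.25,-0.3,-0.3],[0,-0.1,-0.7],[0,0,-0.7],[0,0,-0.7],[0,0,0]],"angular":[[-0.14,-0.16,0],[0,0,0],[0,0,0],[0,0,0],[0,0,0]]}' -1; python3 c.py 435.5 -290.5 40
```

```text
time: 13.8
tool_pos: [435.6, -284.1, 113.1]
tcp_rot: [-3.137, -0.003, 1.184]
contact_force: [-0.2, 0.7, 0.4]
grip_width: 91.9
time 13.8 turn units [-0.04 -0.03 -0.  ]
shift units [-0.   -0.32 -3.65]
```

```bash
python3 -m jog '{"xyz":[[0,-0.3,-0.1],[0,0,-0.7],[0,0,-0.7],[0,0,-0.6],[0,0,0]],"angular":[[-0.04,-0.03,0],[0,0,0],[0,0,0],[0,0,0],[0,0,0]]}' -1; python3 c.py 435.5 -290.5 40
```

```text
time: 14.3
tool_pos: [437.5, -290.3, 71.3]
tcp_rot: [3.137, 0.001, 1.186]
contact_force: [-0.7, -0.1, 0.2]
grip_width: 91.8
time 14.3 turn units [ 0.02  0.03 -0.02]
shift units [-0.1  -0.01 -1.57]
```

```bash
python3 -m jog '{"xyz":[[-0.1,0,-0.6],[0,0,-0.6],[-0.1,0,-0.4],[0,0,0]],"angular":[[0,0.03,0],[0,0,0],[0,0,0],[0,0,0]]}' -1; python3 c.py 435.5 -290.5 42
```

```text
time: 14.7
tool_pos: [433.8, -290.8, 37.7]
tcp_rot: [3.139, 0.003, 1.186]
contact_force: [0.4, 0.1, 0.6]
grip_width: 91.8
time 14.7 turn units [ 0.04  0.01 -0.02]
shift units [0.09 0.01 0.21]
```

```bash
python3 -m jog '{"xyz":[[0.09,0,0.25],[0,0,0],[0,0,0],[0,0,0],[0,0,0],[0,0,0],[0,0,0],[0,0,0],[0,0,0],[0,0,0]],"angular":[[0.04,0,0],[0,0,0],[0,0,0],[0,0,0],[0,0,0],[0,0,0],[0,0,0],[0,0,0],[0,0,0],[0,0,0]]}' 1; python3 c.py 435.5 -290.5 150
```

```text
time: 15.7
tool_pos: [436.5, -291.3, 44.5]
tcp_rot: [3.138, -0.001, 1.186]
contact_force: [0.1, -0.0, 0.0]
grip_width: 27.3
time 15.7 turn units [ 0.01  0.03 -0.02]
shift units [-0.05  0.04  5.28]
```

```bash
python3 -m jog '{"xyz":[[0,0,0.5],[0,0,0.8],[0,0,1],[0,0,1],[0,0,1],[0,0,1],[0,0,0.5],[0,0,0]],"angular":[[0,0,0],[0,0,0],[0,0,0],[0,0,0],[0,0,0],[0,0,0],[0,0,0],[0,0,0]]}' 1; python3 c.py 633.8 -8 165
```

```text
time: 16.5
tool_pos: [431.9, -287.5, 162.7]
tcp_rot: [-3.132, -0.005, 1.186]
contact_force: [0.9, -0.4, -5.7]
grip_width: 27.4
time 16.5 turn units [-0.08 -0.07 -0.02]
shift units [10.09 13.97  0.12]
```

```bash
python3 -m jog '{"xyz":[[0.5,0.7,0.2],[0.72,1,0.1],[0.72,1,0.1],[0.72,1,0.1],[0.72,1,0.1],[0.72,1,0.1],[0.72,1,0.1],[0.72,1,0.1],[0.72,1,0.1],[0.72,1,0.1]],"angular":[[-0.08,-0.07,0],[0,0,0],[0,0,0],[0,0,0],[0,0,0],[0,0,0],[0,0,0],[0,0,0],[0,0,0],[0,0,0]]}' 1; python3 c.py 633.8 -8 165
```

```text
time: 17.5
tool_pos: [567.6, -85.4, 172.0]
tcp_rot: [-3.117, -0.0, 1.18]
contact_force: [-0.2, 0.1, -5.7]
grip_width: 27.8
time 17.5 turn units [-0.09 -0.21  0.04]
shift units [ 3.31  3.87 -0.35]
```

```bash
python3 -m jog '{"xyz":[[0.8,1,0],[0.8,0.8,0],[0.6,0.6,0],[0.4,0.4,0],[0.1,0.1,0],[0,0,0]],"angular":[[-0.09,-0.21,0.04],[0,0,0],[0,0,0],[0,0,0],[0,0,0],[0,0,0]]}' 1; python3 c.py 633.8 -8 58.5
```

```text
time: 18.1
tool_pos: [620.6, -21.3, 162.7]
tcp_rot: [-3.127, 0.003, 1.188]
contact_force: [-0.1, 0.6, -4.7]
grip_width: 27.7
time 18.1 turn units [-0.03 -0.14 -0.04]
shift units [ 0.66  0.66 -5.21]
```

```bash
python3 -m jog '{"xyz":[[0.5,0.5,0],[0.15,0.2,0],[0,0,0],[0,0,0]],"angular":[[-0.03,-0.14,-0.04],[0,0,0],[0,0,0],[0,0,0]]}' 1; python3 c.py 633.8 -8 58.5
python3 -c "
from h import *
im=snap('scene','s6')
cv2.imwrite('pics/c6.png',cv2.resize(im[130:290,190:390],None,fx=3.6,fy=3.6,interpolation=cv2.INTER_CUBIC))
"
```

```text
time: 18.5
tool_pos: [633.5, -7.9, 162.3]
tcp_rot: [-3.142, 0.001, 1.181]
contact_force: [0.1, 0.5, -6.4]
grip_width: 27.6
time 18.5 turn units [ 0.01 -0.    0.03]
shift units [ 0.01 -0.01 -5.19]
```

View pics/c6.png

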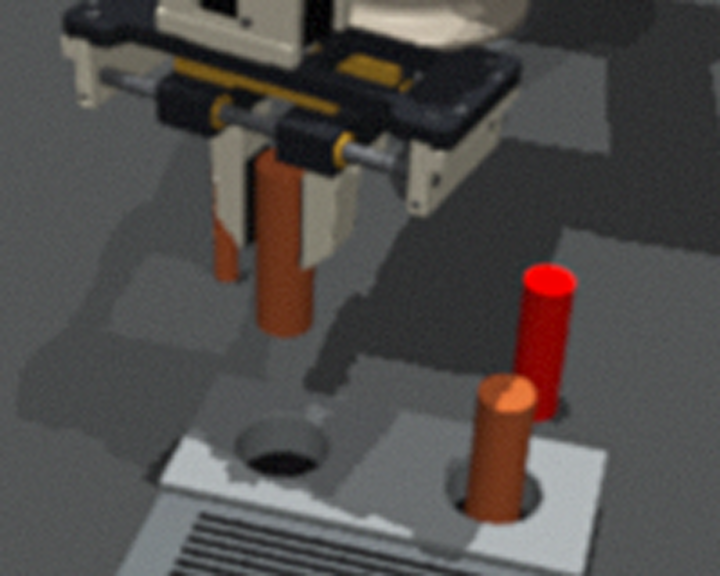

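```bash
python3 -c "
from h import *
print(ray('scene',190+284/3.6,130+324/3.6,117.8).round(1))"
python3 -m jog '{"xyz":[[0,0,-0.7],[0,0,-0.7],[0,0,-0.8],[0,0,-0.5],[0,0,0]],"angular":[[0,0,0.03],[0,0,0],[0,0,0],[0,0,0],[0,0,0]]}' 1; python3 c.py 633.8 -8 58.5
```

```text
[633.   -6.3 117.8]
time: 19.05
tool_pos: [633.6, -9.5, 108.5]
tcp_rot: [3.139, 0.001, 1.183]
contact_force: [-0.2, 0.3, -5.2]
grip_width: 27.5
time 19.05 turn units [0.02 0.02 0.01]
shift units [ 0.01  0.08 -2.5 ]
```

The crop shows the held rod vertical over well A. Its bottom measures (633,-6), against the well at (634,-7.5). Rod 1 is still upright in B.

```bash
python3 -m jog '{"xyz":[[0,0.08,-0.5],[0,0,-0.5],[0,0,-0.5],[0,0,-0.4],[0,0,0]],"angular":[[0,0,0],[0,0,0],[0,0,0],[0,0,0],[0,0,0]]}' 1; python3 c.py 633.8 -8 58.5
```

```text
time: 19.55
tool_pos: [634.3, -8.0, 68.8]
tcp_rot: [3.136, 0.0, 1.183]
contact_force: [0.2, 0.8, -5.6]
grip_width: 27.5
time 19.55 turn units [0.02 0.05 0.01]
shift units [-0.02  0.   -0.52]
```

```bash
python3 -m jog '{"xyz":[[-0.05,0,-0.3],[0,0,-0.25],[0,0,-0.15]],"angular":[[0,0.05,0],[0,0,0],[0,0,0]]}' 1; python3 c.py 633.8 -8 58.5
```

```text
time: 19.85
tool_pos: [634.4, -8.3, 58.3]
tcp_rot: [3.138, 0.002, 1.183]
contact_force: [-10.5, 1.1, 29.1]
grip_width: 27.4
time 19.85 turn units [0.03 0.03 0.01]
shift units [-0.03  0.01  0.01]
```

Floor contact: +29 N at z = 58.3, against 58.5 expected. Releasing and retreating.

```bash
python3 -m jog '{"xyz":[[0,0,0],[0,0,0],[0,0,0],[0,0,0],[0,0,0],[0,0,0],[0,0,0],[0,0,0],[0,0,0]],"angular":[[0,0,0],[0,0,0],[0,0,0],[0,0,0],[0,0,0],[0,0,0],[0,0,0],[0,0,0],[0,0,0]]}' -1; python3 c.py 633.8 -8 58.5
```

```text
time: 20.75
tool_pos: [637.5, -8.7, 61.8]
tcp_rot: [3.129, -0.001, 1.183]
contact_force: [0.0, -0.4, 0.0]
grip_width: 90.6
time 20.75 turn units [0.04 0.11 0.01]
shift units [-0.19  0.03 -0.17]
```

```bash
python3 -m jog '{"xyz":[[0,0,0.5],[0,0,0.8],[0,0,1],[0,0,1],[0,0,1],[0,0,1],[0,0,1],[0,0,1],[0,0,0.5],[0,0,0]],"angular":[[0,0,0],[0,0,0],[0,0,0],[0,0,0],[0,0,0],[0,0,0],[0,0,0],[0,0,0],[0,0,0],[0,0,0]]}' -1
```

```text
time: 21.75
tool_pos: [636.5, -8.5, 230.0]
tcp_rot: [3.126, -0.001, 1.183]
contact_force: [1.0, -0.3, -0.0]
grip_width: 91.5
```

```bash
python3 -m jog '{"xyz":[[-0.5,-1,0],[-0.5,-1,0],[-0.5,-1,0],[-0.5,-1,0],[-0.5,-1,0],[-0.5,-1,0],[-0.5,-1,0],[-0.5,-1,0],[-0.2,-0.5,0],[0,0,0]],"angular":[[0,0,0],[0,0,0],[0,0,0],[0,0,0],[0,0,0],[0,0,0],[0,0,0],[0,0,0],[0,0,0],[0,0,0]]}' -1; python3 -c "
from h import *
im=snap('scene','s7');t=snap('top','t7')
cv2.imwrite('pics/c7.png',np.hstack([cv2.resize(im[130:330,190:430],(400,333)),cv2.resize(t[80:280,130:370],(400,333))]))
"
```

```text
time: 22.75
tool_pos: [545.1, -182.0, 220.6]
tcp_rot: [3.141, -0.001, 1.185]
contact_force: [-0.8, 0.2, 0.8]
grip_width: 92.0
```

View pics/c7.png

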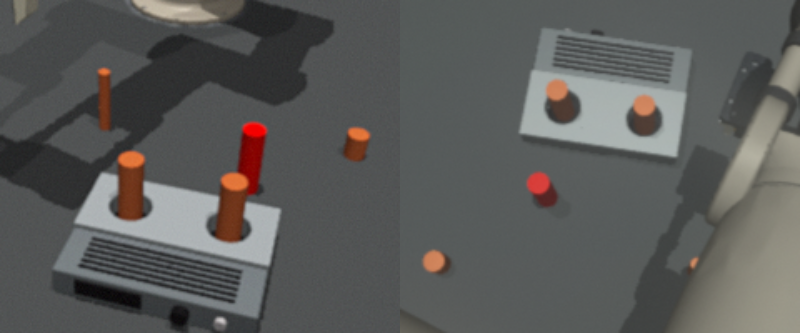

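View pics/t7.png

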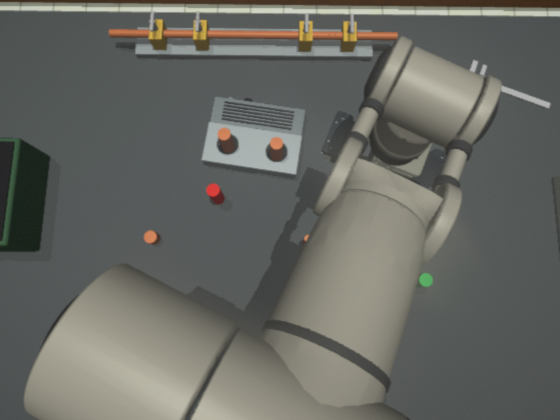

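Run:
```python
from h import *
for n,f,roi in(('top','t7',(120,165,205,300)),('scene','s7',(215,262,250,345))):
    im=cv2.imread(f'pics/{f}.png');h=cv2.cvtColor(im,cv2.COLOR_BGR2HSV)
    m=((h[...,1]>120)&(h[...,2]>(150 if n=='top' else 190))).astype(np.uint8);a,b,c,d=roi;w=np.zeros_like(m);w[a:b,c:d]=m[a:b,c:d]
    k,l,s,c=cv2.connectedComponentsWithStats(w)
    for i in range(1,k):
        if s[i,4]>30:print(n,c[i].round(1),s[i],'z104',ray(n,*c[i],104).round(1))
```

```text
top [223.7 134. ] [218 129  12  11 109] z104 [650.  100.4 104. ]
top [276.  143.2] [270 138  13  11 110] z104 [631.3  -8.5 104. ]
scene [268.2 225.2] [261 221  15   9 107] z104 [630.2  -7.8 104. ]
scene [330.4 238.5] [323 234  16  10 123] z104 [648.6 102.4 104. ]
```

Both views put the rod tops at z = 104 within 4 mm of the well axes, so both are upright and seated. The thin rod and slug are in place and the arm is clear.

```bash
python3 -m jog '{"xyz":[[0,0,0],[0,0,0],[0,0,0]],"angular":[[0,0,0],[0,0,0],[0,0,0]]}' -1; python3 -c "
from h import *
bot.close_job()"
```

```text
time: 23.15
tool_pos: [546.8, -178.2, 220.5]
tcp_rot: [3.141, -0.003, 1.19]
contact_force: [-0.2, -0.5, -0.5]
grip_width: 91.8
the job is handed in; nothing more can be done
```

Both thick copper rods are standing in the wells of the block, and I handed the job in at 23.15 s; no verdict is reported.

- **Placing:** I set the left rod in well_b and the right rod in well_a. Each was lowered until the floor pushed back at about 30 N, within 0.5 mm of the expected height, and then released.
- **Rod positions:** in the last pictures, both views put the rod tops at the seated height (z = 104 mm) and within about 4 mm of the well axes. The two views disagree with each other by about 1–2 mm.
- **Bystanders:** the slug looked upright and in its starting place in both views. The thin rod looked the same in the scene view, but the arm partly hid it in the last top view. I judged both by eye and did not re-measure them.
- **Robot:** the arm was clear of everything, with no contact force beyond sensor noise (under 1 N).
- **What didn't go smoothly:** seating the first rod took extra attempts. Small downward steps did not move the tool, and it crept about 3 mm in x before a larger step reached the floor.

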